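Square up the strip and close the dust box

TASK

In the dust box on the bench, first push the striped wooden strip back until its whole length lies flat against the steel rail, with both doors still open. Then shut the blue rebated door fully home, and only after it the green door, so that its yellow flange laps over the blue door's step and both doors end fully shut. Leave the vase and the pencil jar where they stand.

Things in the scene. Friction and masses are not known exactly. Their poses are not given: they have to be found in the camera images.
- dust_box: Fixed open-topped wooden box, 190 mm deep (x), 316 wide (y), side walls to z = 90 mm, back wall to 55. Origin: centre of its underside; x runs from the door side to the back, y to the left, z up. White floor, top at z = 15 mm, from x = -93 mm, no sill; inner width 290 mm. Steel rail across the back of the floor along y, 25 mm high, 286 long. Shut doors have their outer faces at x = -107 mm.
- rail_face (a point): Middle of the flat front face of the steel rail, at x = +45 mm, y = 0, z = 27.5 mm in the box's frame; axes as the box's.
- strip_center (a point): Centre of the loose strip of coloured wood layers: 180 mm long (its y), 36 wide (x), 30 high (z), about 0.16 kg, friction about 0.6. It lies askew on the box's floor before the rail. Against the rail its centre is at x = +27 mm in the box's frame, its y parallel to the box's y; where along the rail does not matter.
- rebated_leaf (a joint): Angle of the blue door, rad: 0 shut (at its stop), growing as it swings out towards -x of the box, to 1.85. Shut it runs 144 mm from its hinge towards -y; 14 mm thick, z = 17 to 87 mm. Its free edge is a brown step 25 mm wide, set back 6.5 mm. Stays where left; 0.5 N at the edge moves it. No handle: push its outer face; the hinge axis lies in that face.
- flanged_leaf (a joint): Angle of the green door, rad: 0 shut, growing as it swings out, to 1.85. Shut it runs 142 mm from its hinge towards +y; 14 mm thick, z = 17 to 87 mm. Yellow flange on its outer face, 3 mm proud, from 125 to 165 mm off the hinge, laps over the blue door's step; shut first it keeps the blue door ajar. Stays where left; 0.5 N moves it. Push its outer face; the hinge axis lies in it.
- rebated_hinge (a point): On the blue door's upright hinge axis, half-way up the door: x = -107 mm, y = +145 mm, z = 52 mm in the box's frame.
- flanged_hinge (a point): On the green door's upright hinge axis, half-way up the door: x = -107 mm, y = -145 mm, z = 52 mm in the box's frame.
- rebated_face (a point): Point on the blue door's outer face, 100 mm from the hinge axis, half-way up; moves with the door; its x points from the outer face into the door (square to it).
- flanged_face (a point): Point on the green door's outer face, 100 mm from the hinge axis, half-way up; moves with the door; its x points from the outer face into the door (square to it).
- vase_mid (a point): Bystander: middle of a six-sided vase of glued wood, 92 mm across, 100 mm high.
- pencil_jar_mid (a point): Bystander: middle of a green glass jar, 66 mm across, 80 mm high, with pencils up to 145 mm.
Mind the look-alikes: they are no part of the job. There is more than one size of the part that bears strip_center; the job needs the smaller.

How it is judged:
By the outcome, as a careful person would: the job done as asked, in the order asked, and still so for the second after the job is handed in, with the robot touching nothing.
It also fails if it takes over 72 s, if anything falls off the work surface, if the arm or the gripper's body presses on something with over 40 N, if the wrist force passes 120 N, or if a joint passes its speed limit or range.

ROBOT

A 6-joint arm with a two-finger parallel gripper is mounted at the origin on the work surface. World frame = base frame: x ahead of the robot, y to its left, z up, the work surface at z = 0. Lengths are in mm, angles in rad, forces in N, time in s.
With the tool pointing down it reaches from about 325 to 850 mm from the base axis. Payload 15.5 kg.
Tool frame: the origin (TCP) lies at the very end of the fingers, on their centre line; the grasp point (between the pads) lies 19 mm behind it; z points along the fingers, y is the line along which they close (so a half turn about z gives the same grasp; the last joint's range is limited). The gripper opens to 91 mm and grips with 3 to 60 N. Pads are 32 mm wide; open, the fingers measure 118 mm over their backs; the gripper's body (76 mm by 178 mm) begins 60 mm behind the grasp point.
Start: joints at [-1.373, 0.494, 1.345, -0, 1.302, -0.096], TCP at [180.996, -598.22, 213.915] pointing down, gripper open.
Joint ranges: [-2.91, 2.91], [-0.82, 2.16], [0.22, 2.67], [-1.22, 4.37], [0.12, 2.79], [-3.08, 3.08]. Speed limits (rad/s): [1.89, 1.89, 2.57, 3.01, 3.01, 3.01].

INTERFACE

Orientations are given as a rotation vector (axis times angle).
In Python, from workcell import r gives the robot as it stands.
- The arm moves only by the shell command python3 -m inch 'ROWS'. ROWS is JSON, a list of rows, each a list of 3 entries, a list of its own where there are three numbers: the shift along the tool's x, y, z in units of 40 mm (1.0 is 40 mm), then the turn, a rotation vector about the tool's x, y, z in units of 5 degrees (1.0 is 5 degrees), then the finger opening in mm, from 0 to 91.2. In form: [[[x, y, z], [rx, ry, rz], claw], ...]. A call has 1 to 10 rows; each row is the pose to reach, as a shift and turn from the pose commanded when the call began, along the tool's axes at that moment; what a row does not reach only later rows make up. A row lasts 1/10 s, in which the tool goes at most 50 mm and 8.59 degrees, less where a joint would pass 70% of its speed; a pose out of reach is approached as far as the arm can. A call with a gripper value outside its range is refused whole. The fingers move at their own pace and stop on an object; the grip force is fixed at half the most. Time passes only in rows, so rows that repeat a pose let the fingers close. It gives the time, the measured TCP pose, the force, the opening and the grip force at its end, in the units of the state.
- r.read_state(): the state, without advancing time (a new reading comes with each control period).
- r.snapshot(name): name is "side" or "top" or "wrist"; returns the picture (420x560x3 uint8, red, green, blue); there is no depth.
- r.camera_model(name): a dict with "fx", "fy", "cx", "cy" (pixels), "world_to_cam" (4x4, takes a point from world to camera coordinates). Camera axes: x right, y up, looking along -z (the intrinsics and any distortion apply to the point x, -y, -z); pixel columns grow to the right and rows downward; lengths in mm; the calibration is good to about 2 mm. A picture is of the moment at which its call begins: read the wrist's pose just before it. camera_model takes no time and is no camera call; for the wrist camera it gives the pose at the moment of the call.
- r.finish_job(): hands the job in; it is judged then, once.
The state is a dict: "time_s": time; "joint_pos": joint angles; "joint_velocities": joint speeds; "joint_torque": joint torques, N m; "tcp_pos": TCP position; "tcp_rot": TCP orientation; "contact_force": force on the tool from outside, world axes, zero at the start; "moment": the same for the moment, N m; "grip_width": finger opening in mm; "grip_force": force on a finger pad.
Only numpy, scipy, OpenCV 4.12 (cv2) and the standard library are available. Lean on these libraries where they do the work, as an engineer would, in place of code of your own. Each camera call takes 0.05 s, during which the arm holds its last target. There are 200 camera calls.

## Working session

There is one attempt and no reset: what is moved stays moved. The work goes in short steps, Python scripts to look and compute and a shell command to move; the robot and the scene stay as the last step left them, time stands still between calls to the robot, and variables do not carry over. Pictures are saved under pics/ and viewed, at most 10 in all, crops included, and the job is handed in when it is done.

```bash
mkdir -p pics
cat > h.py <<'E'
import numpy as np, cv2
from workcell import r
def snap(n,f):
    im=r.snapshot(n); cv2.imwrite('pics/'+f,im[:,:,::-1]); return im
def ray(n,px,z):
    m=r.camera_model(n); T=np.array(m["world_to_cam"]); R=T[:3,:3]; c=-R.T@T[:3,3]
    d=R.T@np.array([(px[0]-m["cx"])/m["fx"],-(px[1]-m["cy"])/m["fy"],-1])
    return c+d*(z-c[2])/d[2]
def proj(n,p):
    m=r.camera_model(n); T=np.array(m["world_to_cam"]); q=T[:3,:3]@np.array(p)+T[:3,3]
    return [m["cx"]+m["fx"]*q[0]/-q[2], m["cy"]+m["fy"]*-q[1]/-q[2]]
E
python3 - <<'E'
from h import *
a=snap("top","top1.png");b=snap("side","side1.png")
m=r.camera_model("top");print(m); s=r.read_state();print(s["tcp_pos"],s["tcp_rot"],s["time_s"])
E
```

```text
{'fx': 453.997552911083, 'fy': 453.997552911083, 'cx': 273.5064516360522, 'cy': 214.41929184989667, 'world_to_cam': array([[-8.58441144e-03, -9.99907967e-01, -1.05055203e-02,
         3.48336070e+01],
       [ 9.94597225e-01, -9.62479019e-03,  1.03362095e-01,
        -6.05969681e+02],
       [-1.03453696e-01, -9.56145857e-03,  9.94588312e-01,
        -1.25370894e+03],
       [ 0.00000000e+00,  0.00000000e+00,  0.00000000e+00,
         1.00000000e+00]])}
[ 180.9346518  -597.89160821  213.40578676] [-3.10669076e+00 -4.59673750e-01  9.84654256e-05] 0.1
```

View pics/top1.png

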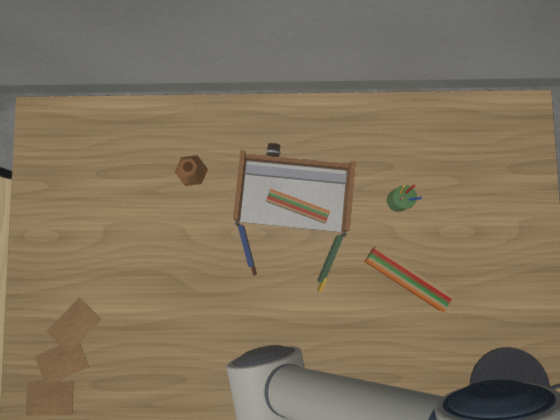

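View pics/side1.png

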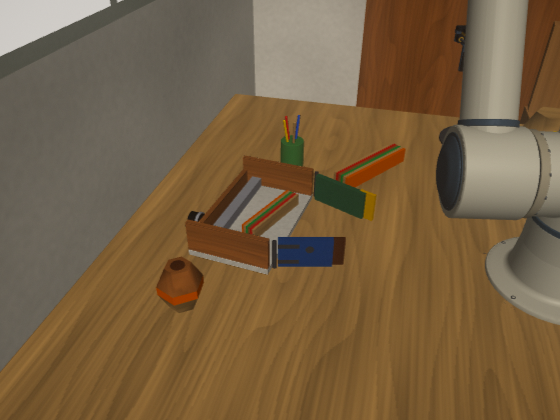

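The top view shows the box, with corners near (243,152), (355,163), (346,232) and (236,220). Inside it is the short striped strip, with ends at about (268,195) and (328,216). The blue door runs (239,225)→(254,273) and the green door (343,235)→(321,289). The vase is at (191,170) and the jar at (402,198).

Candidates for the strip are the short one in the box at (298,206) and the long one on the bench at (408,280). I choose the short one and will check it in a close crop.

Run:
```python
from h import *
im=cv2.imread('pics/top1.png')[140:300,225:425]
cv2.imwrite('pics/c1.png',cv2.resize(im,None,fx=4,fy=3.75*4/3.75*0.9375,interpolation=cv2.INTER_CUBIC)) # x4, y3.75
```

```text
(no output)
```

View pics/c1.png

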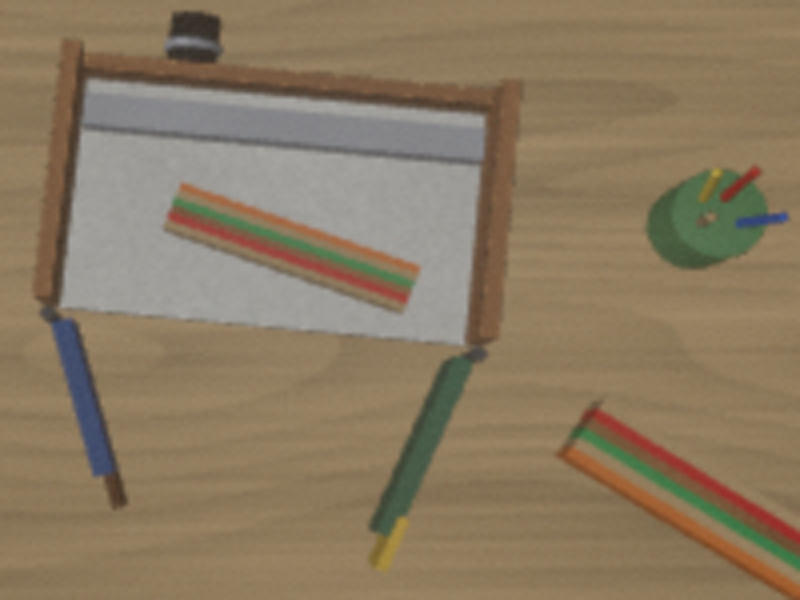

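The crop confirms the short strip lies askew in the box. Its top corners are at (183,183), (419,267), (402,313) and (165,230) in crop pixels. The hinges are at (50,314) and (476,354), and the rail's front edge runs (82,129)→(485,162).

Run:
```python
from h import *
g=lambda x,y,z: ray("top",(225+x/4,140+y/3.75),z)
bp=[(65,38,90),(520,82,90),(37,300,90),(495,343,90),(62,308,15),(466,344,15),(82,129,40),(485,162,40),(50,314,87),(476,354,87)]
loc=np.array([(95,158),(95,-158),(-95,158),(-95,-158),(-93,145),(-93,-145),(45,143),(45,-143),(-107,145),(-107,-145)],float)
W=np.array([g(*p)[:2] for p in bp])
lc,wc=loc.mean(0),W.mean(0);A=loc-lc;B=W-wc
th=np.arctan2((A[:,0]*B[:,1]-A[:,1]*B[:,0]).sum(),(A*B).sum())
R=np.array([[np.cos(th),-np.sin(th)],[np.sin(th),np.cos(th)]]);t=wc-R@lc
print("box",t.round(1),"th",round(th,4));print((B-A@R.T).round(1).tolist())
np.savez('box.npz',R=R,t=t,th=th)
tb=lambda w:((np.array(w)[...,:2]-t)@R)
for n,p in [("strip",[(183,183,45),(419,267,45),(402,313,45),(165,230,45)]),("blue",[(55,322,87),(76,320,87),(93,474,87),(109,508,87),(127,504,87)]),("green",[(443,358,87),(472,366,87),(370,528,87),(370,566,87),(390,570,87)])]:
    q=np.array([g(*a) for a in p]);print(n,q[:,:2].round(0).tolist(),tb(q).round(0).tolist())
for c in ("vase",191,165,100),("jar",403,197,80): print(c, tb(ray("top",c[1:3],c[3])).round(0))
s=r.read_state();from scipy.spatial.transform import Rotation as Ro
print(Ro.from_rotvec(s["tcp_rot"]).as_matrix().round(3),s["tcp_pos"],s["contact_force"])
print(r.camera_model("wrist"))
```

```text
box [664.3 -29.4] th -0.1086
[[2.5, -1.6], [0.6, 1.9], [-1.0, -3.0], [-0.6, 3.2], [-0.9, -0.6], [0.3, -0.5], [-4.1, -0.1], [-1.4, -0.8], [2.4, 0.1], [2.3, 1.5]]
strip [[678.0, 36.0], [612.0, -128.0], [578.0, -116.0], [642.0, 49.0]] [[6.0, 67.0], [-41.0, -104.0], [-76.0, -95.0], [-31.0, 76.0]]
blue [[570.0, 123.0], [572.0, 109.0], [461.0, 98.0], [437.0, 87.0], [440.0, 75.0]] [[-110.0, 141.0], [-107.0, 127.0], [-216.0, 104.0], [-239.0, 91.0], [-235.0, 79.0]]
green [[542.0, -138.0], [536.0, -158.0], [422.0, -87.0], [395.0, -86.0], [392.0, -100.0]] [[-110.0, -121.0], [-114.0, -141.0], [-235.0, -83.0], [-262.0, -86.0], [-263.0, -99.0]]
('vase', 191, 165, 100) [ 41. 287.]
('jar', 403, 197, 80) [  13. -296.]
[[ 0.957  0.29  -0.   ]
 [ 0.29  -0.957  0.001]
 [ 0.    -0.001 -1.   ]] [ 180.9346518  -597.89160821  213.40578676] [-0.25241812 -0.84438241 -0.243032  ]
{'fx': 334.97603238487926, 'fy': 334.97603238487926, 'cx': 282.1449033000797, 'cy': 210.74592737227974, 'world_to_cam': array([[ 2.87994018e-01, -9.57631834e-01, -8.46197278e-04,
        -6.24553816e+02],
       [ 9.23916648e-01,  2.78086849e-01, -2.62765545e-01,
         2.89169265e+01],
       [ 2.51867967e-01,  7.48930895e-02,  9.64859343e-01,
        -3.90567890e+02],
       [ 0.00000000e+00,  0.00000000e+00,  0.00000000e+00,
         1.00000000e+00]])}
```

```bash
cat >> h.py <<'E'
from scipy.spatial.transform import Rotation as Ro
B=np.load('box.npz') if __import__('os').path.exists('box.npz') else None
def rel(xb,yb,z,yaw_deg=0):
    "units for tool-down pose at box-frame xy, tool x at yaw_deg from box x"
    s=r.read_state();M=Ro.from_rotvec(s["tcp_rot"]).as_matrix();p=np.array(s["tcp_pos"])
    w=np.append(B["R"]@[xb,yb]+B["t"],z); a=float(B["th"])+np.radians(yaw_deg)
    G=np.array([[np.cos(a),np.sin(a),0],[np.sin(a),-np.cos(a),0],[0,0,-1]])
    print("units",(M.T@(w-p)/40).round(2),(np.degrees(Ro.from_matrix(M.T@G).as_rotvec())/5).round(2))
def here():
    s=r.read_state();p=np.array(s["tcp_pos"]);print("box",((p[:2]-B["t"])@B["R"]).round(1),"z",p[2].round(1),"F",np.round(s["contact_force"],1),"t",s["time_s"],"w",s["grip_width"])
E
python3 -c "
from h import *
rel(-125,-14,150)"
```

```text
units [ 12.67 -11.     1.6 ] [-0.01  0.    4.61]
```

```bash
P='[[12.67,-11,1.6],[0,0,4.61],91]'; python3 -m inch '[[[12.67,-11,1.2],[0,0,4.61],91],[[12.67,-11,1.2],[0,0,4.61],91],[[12.67,-11,1.2],[0,0,4.61],91],[[12.67,-11,1.2],[0,0,4.61],91],[[12.67,-11,1.2],[0,0,4.61],91],[[12.67,-11,1.2],[0,0,4.61],91],[[12.67,-11,1.2],[0,0,4.61],91],[[12.67,-11,1.2],[0,0,4.61],91],[[12.67,-11,1.2],[0,0,4.61],91],[[12.67,-11,1.2],[0,0,4.61],91]]'
python3 -c "
from h import *
here();rel(-125,-14,150)"
```

```text
time_s: 1.1
tcp_pos: [446.9, -175.1, 178.1]
tcp_rot: [-3.137, 0.171, 0.0]
contact_force: [0.8, -1.5, 0.3]
grip_width: 91.0
grip_force: 0.0
box [-200.4 -168.4] z 178.1 F [ 0.8 -1.5  0.3] t 1.1 w 91.03714070991693
units [ 1.89 -3.86  0.7 ] [-0.  0. -0.]
```

```bash
python3 -m inch '[[[1.89,-3.86,0.7],[0,0,0],91],[[1.89,-3.86,0.7],[0,0,0],91],[[1.89,-3.86,0.7],[0,0,0],91],[[1.89,-3.86,0.7],[0,0,0],91],[[1.89,-3.86,0.7],[0,0,0],91],[[1.89,-3.86,0.7],[0,0,0],91],[[1.89,-3.86,0.7],[0,0,0],91]]'
python3 - <<'E'
from h import *
here();rel(-120,-14,24);snap("wrist","w1.png")
for n,p in [("railL",(45,143)),("railR",(45,-143))]: print(n,np.round(proj("wrist",np.append(B["R"]@p+B["t"],40)),0))
E
```

```text
time_s: 1.8
tcp_pos: [537.6, -32.5, 150.3]
tcp_rot: [3.137, -0.171, -0.001]
contact_force: [-1.1, -0.8, -0.4]
grip_width: 90.9
grip_force: 0.0
box [-125.7  -16.8] z 150.3 F [-1.1 -0.8 -0.4] t 1.8 w 90.8871514693689
units [ 0.14 -0.07  3.16] [ 0.    0.   -0.01]
railL [ 63. -17.]
railR [453. -18.]
```

View pics/w1.png

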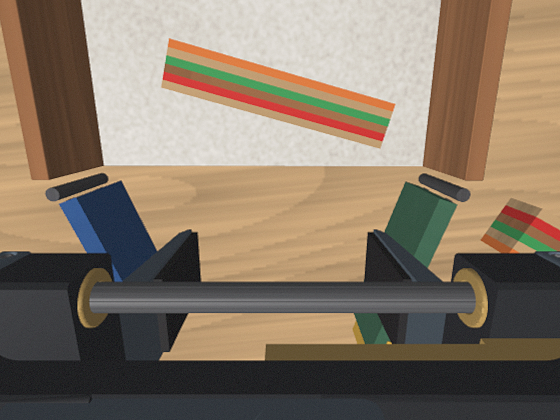

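The wrist view shows the box's floor edge level, from (104,165) to (424,166), with the strip's corners at (169,40), (395,104), (382,148) and (162,87). The doors clear the fingers.

Run:
```python
from h import *
for p in [(104,165,15),(424,166,15),(169,40,45),(395,104,45),(382,148,45),(162,87,45)]:
    print(((ray("wrist",p[:2],p[2])[:2]-B["t"])@B["R"]).round(0))
rel(-118,-12,24)
```

```text
[-91. 145.]
[ -93. -147.]
[ 6. 67.]
[ -40. -106.]
[-74. -98.]
[-27.  76.]
units [ 0.19 -0.12  3.16] [ 0.    0.   -0.01]
```

```bash
python3 -m inch '[[[0.19,-0.12,1.2],[0,0,0],91],[[0.19,-0.12,2.4],[0,0,0],91],[[0.19,-0.12,3.16],[0,0,0],91],[[0.19,-0.12,3.16],[0,0,0],91]]'
python3 -m inch '[[[0.3,0,0],[0,0,0],91],[[0.6,0,0],[0,0,0],91],[[0.8,0,0],[0,0,0],91],[[1.0,0,0],[0,0,0],91],[[1.2,0,0],[0,0,0],91],[[1.4,0,0],[0,0,0],91],[[1.6,0,0],[0,0,0],91],[[1.8,0,0],[0,0,0],91],[[2,0,0],[0,0,0],91],[[2.2,0,0],[0,0,0],91]]'
python3 -m inch '[[[0.1,0,0],[0,0,0],91],[[0.2,0,0],[0,0,0],91],[[0.25,0,0],[0,0,0],91]]'
python3 -c "
from h import *
here();rel(-5,-12,24)"
```

```text
time_s: 2.25
tcp_pos: [543.5, -28.4, 21.0]
tcp_rot: [-3.136, 0.173, 0.01]
contact_force: [0.1, -0.2, 0.6]
grip_width: 91.3
grip_force: 0.0
time_s: 3.25
tcp_pos: [634.2, -37.4, 23.9]
tcp_rot: [-3.137, 0.17, 0.0]
contact_force: [-2.4, 0.1, 1.3]
grip_width: 91.1
grip_force: 0.8
time_s: 3.55
tcp_pos: [643.9, -38.5, 23.9]
tcp_rot: [3.137, -0.17, 0.0]
contact_force: [-1.7, 0.9, -0.1]
grip_width: 91.0
grip_force: 0.4
box [-19.3 -11.2] z 23.9 F [-1.7  0.9 -0.1] t 3.55 w 91.01638546897436
units [ 0.36  0.02 -0.  ] [ 0. -0.  0.]
```

```bash
python3 -m inch '[[[0.1,0,0],[0,0,0],91],[[0.2,0,0],[0,0,0],91],[[0.25,0,0],[0,0,0],91],[[0.25,0,0],[0,0,0],91]]'
python3 - <<'E'
from h import *
here()
snap("wrist","w2.png")
E
```

```text
time_s: 3.95
tcp_pos: [654.0, -39.6, 23.9]
tcp_rot: [3.137, -0.17, 0.001]
contact_force: [-0.7, 0.1, -0.1]
grip_width: 91.1
grip_force: 0.0
box [ -9.2 -11.2] z 23.9 F [-0.7  0.1 -0.1] t 3.95 w 91.11992967480626
```

View pics/w2.png

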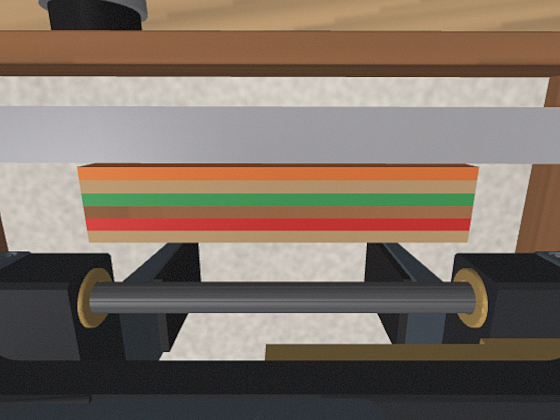

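The strip is now square and nearly against the rail: its back edge is at row 166 and the rail's edge at row 163. I'll push on gently until the force rises.

```bash
for i in 1; do python3 -m inch '[[[0.03,0,0],[0,0,0],91],[[0.06,0,0],[0,0,0],91],[[0.09,0,0],[0,0,0],91],[[0.09,0,0],[0,0,0],91]]'; done
```

```text
time_s: 4.4
tcp_pos: [655.3, -39.6, 23.8]
tcp_rot: [-3.137, 0.171, 0.006]
contact_force: [-11.2, 1.4, 7.7]
grip_width: 90.9
grip_force: 5.5
```

```bash
python3 -m inch '[[[0.03,0,0],[0,0,0],91],[[0.06,0,0],[0,0,0],91],[[0.06,0,0],[0,0,0],91]]'
python3 - <<'E'
from h import *
here(); snap("wrist","w3.png")
print([np.round(proj("wrist",np.append(B["R"]@np.array(p)+B["t"],z)),0) for p,z in [((45,60),40),((45,60),45)]])
im=cv2.imread('pics/w3.png')[140:260]; cv2.imwrite('pics/w3c.png',cv2.resize(im[:100,60:500],(800,364)))
E
```

```text
time_s: 4.7
tcp_pos: [655.3, -39.6, 23.7]
tcp_rot: [-3.136, 0.171, 0.013]
contact_force: [-23.5, 1.7, 20.2]
grip_width: 90.8
grip_force: 12.1
box [ -7.9 -11.1] z 23.7 F [-23.5   1.7  20.2] t 4.7 w 90.79446760724618
[array([127., 167.]), array([122., 169.])]
```

View pics/w3c.png

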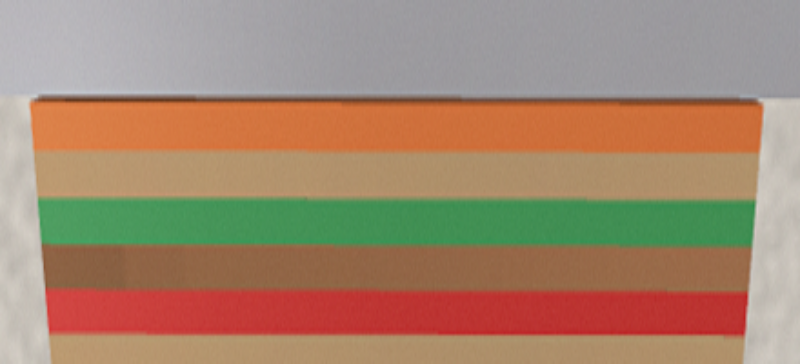

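The strip sits flush along its whole length: its back edge is at row 97 of the crop, level with the rail, and the push met 23 N. Now I retract and plan the blue door's sweep.

```bash
python3 -m inch '[[[-0.4,0,0],[0,0,0],91],[[-1,0,0],[0,0,0],91],[[-1,0,-1.2],[0,0,0],0],[[-1,0,-2.4],[0,0,0],0],[[-1,0,-3.3],[0,0,0],0],[[-1,0,-3.3],[0,0,0],0]]'
python3 - <<'E'
from h import *
here()
def path(s,a,m,rc=92):
    a=np.radians(a);d=np.array([-np.sin(a),-np.cos(a)*s]);n=np.array([-np.cos(a),np.sin(a)*s])
    return np.array([-107,145*s])+rc*d+n*(17*np.cos(a)+13.5*np.sin(a)+m)
for s in (1,-1):
    p0=path(s,72,25);print(s,p0)
    for a in (72,60,50,40,30,20,12,6,0): print(a,((path(s,a,0)-p0)*[1,-1]/40).round(2))
rel(*path(1,72,25),150);rel(*path(1,72,25),35)
E
```

```text
time_s: 5.35
tcp_pos: [622.6, -36.2, 161.4]
tcp_rot: [3.136, -0.17, 0.014]
contact_force: [0.2, 0.2, 0.3]
grip_width: 61.6
grip_force: 0.0
box [-40.8 -11.3] z 161.4 F [0.2 0.2 0.3] t 5.35 w 61.63726168194062
1 [-207.81353036  157.55388878]
72 [0.19 0.59]
60 [0.28 1.03]
50 [0.42 1.38]
40 [0.63 1.73]
30 [0.91 2.04]
20 [1.25 2.3 ]
12 [1.57 2.46]
6 [1.82 2.55]
0 [2.1  2.61]
-1 [-207.81353036 -157.55388878]
72 [ 0.19 -0.59]
60 [ 0.28 -1.03]
50 [ 0.42 -1.38]
40 [ 0.63 -1.73]
30 [ 0.91 -2.04]
20 [ 1.25 -2.3 ]
12 [ 1.57 -2.46]
6 [ 1.82 -2.55]
0 [ 2.1  -2.61]
units [-4.18 -4.22  0.25] [ 0.  -0.1  0. ]
units [-4.2  -4.22  3.12] [ 0.  -0.1  0. ]
```

```bash
python3 -m inch '[[[-4.18,-4.22,0],[0,0,0],0],[[-4.18,-4.22,0],[0,0,0],0],[[-4.18,-4.22,0],[0,0,0],0],[[-4.18,-4.22,0],[0,0,0],0],[[-4.18,-4.22,0],[0,0,0],0],[[-4.18,-4.22,0],[0,0,0],0],[[-4.18,-4.22,0],[0,0,0],0],[[-4.18,-4.22,0],[0,0,0],0]]'
python3 - <<'E'
from h import *
here();rel(-208,158,35);snap("top","t2.png");snap("wrist","w4.png")
a=cv2.imread('pics/t2.png')[140:300,200:380];b=cv2.imread('pics/w4.png')
cv2.imwrite('pics/t2c.png',np.hstack([cv2.resize(a,(400,356)),cv2.resize(b,(400,356))]))
E
```

```text
time_s: 6.15
tcp_pos: [472.5, 149.6, 155.9]
tcp_rot: [3.137, -0.171, 0.001]
contact_force: [0.5, 0.3, -0.0]
grip_width: 0.3
grip_force: 0.0
box [-210.1  157.2] z 155.9 F [ 0.5  0.3 -0. ] t 6.15 w 0.2558023704197838
units [ 0.05 -0.02  3.02] [ 0.   -0.01 -0.  ]
```

View pics/t2c.png

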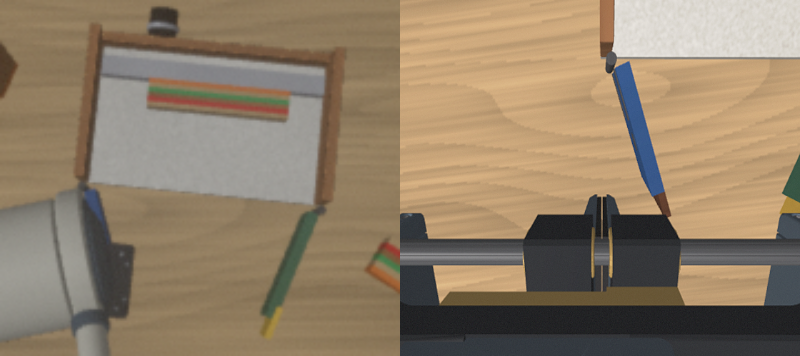

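The strip is flush and both doors are open. The closed fingers sit to the left of the blue door's outer face (door edge (612,70)→(662,195), fingers at column 603). Now I descend and sweep the blue door.

```bash
python3 -m inch '[[[0.05,0,1.2],[0,0,0],0],[[0.05,0,2.4],[0,0,0],0],[[0.05,0,3.02],[0,0,0],0],[[0.05,0,3.02],[0,0,0],0]]'
python3 -m inch '[[[0.1,0.3,0],[0,0,0],0],[[0.19,0.59,0],[0,0,0],0],[[0.24,0.8,0],[0,0,0],0],[[0.28,1.03,0],[0,0,0],0],[[0.35,1.2,0],[0,0,0],0],[[0.42,1.38,0],[0,0,0],0],[[0.52,1.56,0],[0,0,0],0],[[0.63,1.73,0],[0,0,0],0],[[0.77,1.89,0],[0,0,0],0],[[0.91,2.04,0],[0,0,0],0]]'
python3 -c "
from h import *
here();rel(-124,53,35)"
```

```text
time_s: 6.65
tcp_pos: [472.3, 148.8, 32.3]
tcp_rot: [3.136, -0.172, -0.008]
contact_force: [0.0, 0.7, 1.1]
grip_width: 0.6
grip_force: 0.0
time_s: 7.65
tcp_pos: [501.6, 64.2, 35.1]
tcp_rot: [-3.137, 0.17, 0.0]
contact_force: [-0.3, 2.1, 0.1]
grip_width: 0.8
grip_force: 0.5
box [-171.9   75.5] z 35.1 F [-0.3  2.1  0.1] t 7.65 w 0.7660760050845615
units [1.2  0.56 0.  ] [0. 0. 0.]
```

```bash
python3 -m inch '[[[0.17,0.13,0],[0,0,0],0],[[0.34,0.26,0],[0,0,0],0],[[0.5,0.34,0],[0,0,0],0],[[0.66,0.42,0],[0,0,0],0],[[0.8,0.47,0],[0,0,0],0],[[0.92,0.51,0],[0,0,0],0],[[1.05,0.53,0],[0,0,0],0],[[1.1,0.56,0],[0,0,0],0],[[1.14,0.56,0],[0,0,0],0],[[1.14,0.56,0],[0,0,0],0]]'
python3 -m inch '[[[0.03,0,0],[0,0,0],0],[[0.06,0,0],[0,0,0],0],[[0.06,0,0],[0,0,0],0]]'
python3 -c "
from h import *
here()"
```

```text
time_s: 8.65
tcp_pos: [544.2, 37.6, 35.1]
tcp_rot: [3.137, -0.17, 0.0]
contact_force: [-0.3, -0.4, -0.1]
grip_width: 0.3
grip_force: 0.0
time_s: 8.95
tcp_pos: [546.6, 37.4, 35.1]
tcp_rot: [-3.137, 0.17, -0.0]
contact_force: [-0.7, 0.7, -0.2]
grip_width: 0.5
grip_force: 0.0
box [-124.3   53.6] z 35.1 F [-0.7  0.7 -0.2] t 8.95 w 0.529644137689889
```

```bash
python3 -m inch '[[[0.03,0,0],[0,0,0],0],[[0.06,0,0],[0,0,0],0],[[0.09,0,0],[0,0,0],0],[[0.09,0,0],[0,0,0],0]]'
python3 -c "
from h import *
here()"
```

```text
time_s: 9.35
tcp_pos: [547.1, 37.2, 34.9]
tcp_rot: [-3.137, 0.17, 0.008]
contact_force: [-14.8, 2.5, 11.4]
grip_width: 0.4
grip_force: 7.8
box [-123.8   53.5] z 34.9 F [-14.8   2.5  11.4] t 9.35 w 0.3831111455796185
```

The blue door is at its stop: 15 N with the TCP at x = -123.8 as expected. Now I retract and cross over to the green door.

```bash
python3 -m inch '[[[-0.5,0,0],[0,0,0],0],[[-1,0,0],[0,0,0],0],[[-1,0,-1.2],[0,0,0],0],[[-1,0,-2.4],[0,0,0],0],[[-1,0,-3],[0,0,0],0],[[-1,0,-3],[0,0,0],0]]'
python3 -m inch '[[[-1.1,5.3,0],[0,0,0],0],[[-1.1,5.3,0],[0,0,0],0],[[-1.1,5.3,0],[0,0,0],0],[[-1.1,5.3,0],[0,0,0],0],[[-1.1,5.3,0],[0,0,0],0],[[-1.1,5.3,0],[0,0,0],0],[[-1.1,5.3,0],[0,0,0],0],[[-1.1,5.3,0],[0,0,0],0]]'
python3 - <<'E'
from h import *
here();rel(-208,-158,35);snap("wrist","w5.png")
a=snap("top","t3.png")[140:300,200:380,::-1];b=cv2.imread('pics/w5.png')
cv2.imwrite('pics/t3c.png',np.hstack([cv2.resize(a,(400,356),interpolation=cv2.INTER_CUBIC),cv2.resize(b,(400,356))]))
E
```

```text
time_s: 9.95
tcp_pos: [512.3, 41.2, 158.6]
tcp_rot: [-3.137, 0.17, -0.01]
contact_force: [-0.5, -0.8, 0.2]
grip_width: 0.5
grip_force: 0.0
time_s: 10.75
tcp_pos: [443.7, -163.6, 154.8]
tcp_rot: [-3.137, 0.169, 0.001]
contact_force: [0.0, -0.2, -0.9]
grip_width: 0.3
grip_force: 0.0
box [-204.8 -157.3] z 154.8 F [ 0.  -0.2 -0.9] t 10.75 w 0.3213006745492788
units [-0.08  0.02  3.  ] [-0.    0.01  0.01]
```

View pics/t3c.png

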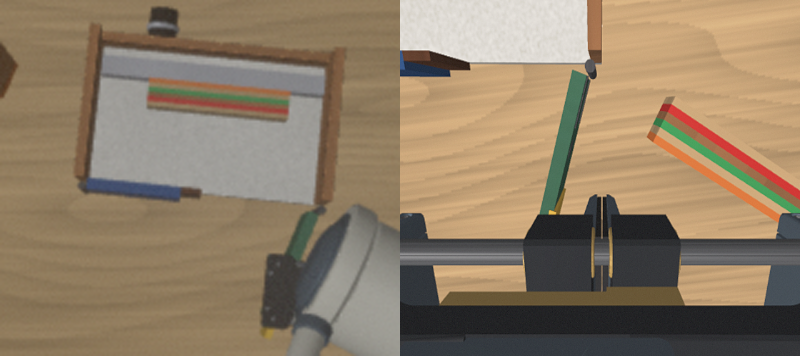

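The blue door is shut. The green door is still open, with its outer edge (588,80)→(562,190) in the wrist half. The fingers are on its right. The decoy strip's corner at (648,137) is nearby, so I check the clearance.

Run:
```python
from h import *
k=560/400;kv=420/356
for u,v,z in [(648,137,20),(648,137,40),(668,97,30),(780,220,30),(588,80,87),(562,190,87)]: print(((ray("wrist",((u-400)*k,v*kv),z)[:2]-B["t"])@B["R"]).round(0))
for z in (30,87): print(np.round(proj("wrist",np.append(B["R"]@[-208,-158]+B["t"],z)),0)/[k,kv]+[400,0])
```

```text
[-168. -217.]
[-165. -213.]
[-127. -236.]
[-260. -395.]
[-115. -145.]
[-206. -116.]
[602.14285714 175.45714286]
[602.14285714 191.56190476]
```

```bash
python3 -m inch '[[[-0.08,0.02,1.2],[0,0,0],0],[[-0.08,0.02,2.4],[0,0,0],0],[[-0.08,0.02,3.0],[0,0,0],0],[[-0.08,0.02,3.0],[0,0,0],0]]'
python3 -m inch '[[[0.1,-0.3,0],[0,0,0],0],[[0.19,-0.59,0],[0,0,0],0],[[0.24,-0.8,0],[0,0,0],0],[[0.28,-1.03,0],[0,0,0],0],[[0.35,-1.2,0],[0,0,0],0],[[0.42,-1.38,0],[0,0,0],0],[[0.52,-1.56,0],[0,0,0],0],[[0.63,-1.73,0],[0,0,0],0],[[0.77,-1.89,0],[0,0,0],0],[[0.91,-2.04,0],[0,0,0],0]]'
python3 -c "
from h import *
here();rel(-124,-53,35)"
```

```text
time_s: 11.25
tcp_pos: [438.9, -163.6, 32.6]
tcp_rot: [-3.135, 0.168, 0.007]
contact_force: [-0.9, -0.1, 0.6]
grip_width: 0.1
grip_force: 0.0
time_s: 12.25
tcp_pos: [485.9, -87.5, 35.1]
tcp_rot: [-3.137, 0.17, 0.0]
contact_force: [-0.0, -0.6, -0.5]
grip_width: 0.2
grip_force: 0.5
box [-171.2  -77.1] z 35.1 F [-0.  -0.6 -0.5] t 12.25 w 0.2415174594518311
units [ 1.18 -0.6   0.  ] [-0.  0.  0.]
```

```bash
python3 -m inch '[[[0.17,-0.14,0],[0,0,0],0],[[0.34,-0.27,0],[0,0,0],0],[[0.5,-0.36,0],[0,0,0],0],[[0.66,-0.44,0],[0,0,0],0],[[0.8,-0.5,0],[0,0,0],0],[[0.92,-0.54,0],[0,0,0],0],[[1.03,-0.57,0],[0,0,0],0],[[1.1,-0.6,0],[0,0,0],0],[[1.15,-0.6,0],[0,0,0],0],[[1.15,-0.6,0],[0,0,0],0]]'
python3 -m inch '[[[0.03,0,0],[0,0,0],0],[[0.06,0,0],[0,0,0],0],[[0.08,0,0],[0,0,0],0],[[0.08,0,0],[0,0,0],0]]'
python3 -c "
from h import *
here()"
```

```text
time_s: 13.25
tcp_pos: [533.9, -69.2, 35.1]
tcp_rot: [3.137, -0.17, 0.0]
contact_force: [0.1, -0.0, -0.2]
grip_width: 0.4
grip_force: 0.0
time_s: 13.65
tcp_pos: [535.2, -69.3, 35.0]
tcp_rot: [-3.137, 0.17, 0.005]
contact_force: [-8.8, -0.2, 5.3]
grip_width: 0.3
grip_force: 4.2
box [-124.1  -53.6] z 35.0 F [-8.8 -0.2  5.3] t 13.65 w 0.3347809223170528
```

```bash
python3 -m inch '[[[0.03,0,0],[0,0,0],0],[[0.05,0,0],[0,0,0],0],[[0.05,0,0],[0,0,0],0]]'
python3 -m inch '[[[-0.5,0,0],[0,0,0],0],[[-1.2,0,0],[0,0,0],0],[[-1.2,0,-1.2],[0,0,0],0],[[-1.2,0,-2.4],[0,0,0],0],[[-1.2,0,-3.5],[0,0,0],0],[[-1.2,0,-3.5],[0,0,0],0]]'
python3 - <<'E'
from h import *
here();b=snap("wrist","w6.png")
a=snap("top","t4.png")[140:260,200:380,::-1]
cv2.imwrite('pics/t4c.png',np.hstack([cv2.resize(a,(400,356),interpolation=cv2.INTER_CUBIC),cv2.resize(b[:,:,::-1],(400,356))]))
E
```

```text
time_s: 13.95
tcp_pos: [535.2, -69.2, 34.9]
tcp_rot: [-3.136, 0.17, 0.01]
contact_force: [-18.9, -1.0, 15.0]
grip_width: 0.6
grip_force: 9.6
time_s: 14.55
tcp_pos: [493.9, -65.2, 180.4]
tcp_rot: [3.135, -0.17, 0.014]
contact_force: [0.4, -0.6, -1.2]
grip_width: 0.2
grip_force: 0.0
box [-165.6  -54. ] z 180.4 F [ 0.4 -0.6 -1.2] t 14.55 w 0.19035936799118888
```

View pics/t4c.png

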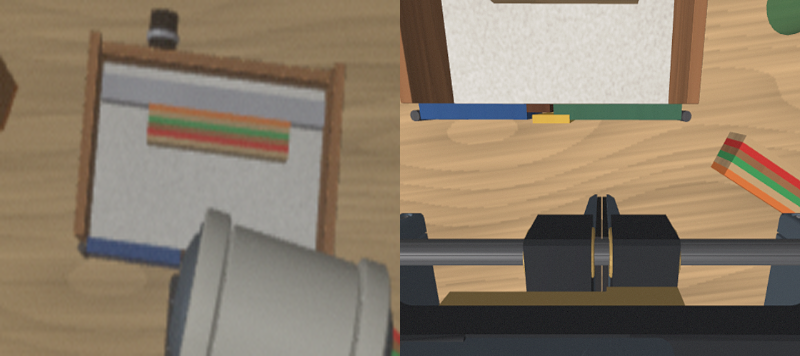

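Both doors are in line (row 112 of the wrist half), with the yellow flange at (550,118) lapping the blue door's brown step. The strip is still flush, and the robot touches nothing, so I hand in.

```bash
python3 -c "
from workcell import r
print(r.finish_job())"
```

```text
the job is handed in; nothing more can be done
None
```

The job is handed in at about 15 s: the strip lies flat against the rail, the blue door was shut first, then the green door with its flange over the step, and the vase and jar were not touched; the final look showed both doors in line.

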